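# Build the sample column and seat the condenser lens

### The arm

A 6-joint arm with a two-finger parallel gripper is mounted at the origin on the work surface. World frame = base frame: x ahead of the robot, y to its left, z up, the work surface at z = 0. Lengths are in m, angles in rad, forces in N, time in s.
With the tool pointing down it reaches from about 0.3 to 0.85 m from the base axis. Payload 4.2 kg.
Tool frame: the origin (TCP) lies at the very end of the fingers, on their centre line; the grasp point (between the pads) lies 19 mm behind it; z points along the fingers, y is the line along which they close (so a half turn about z gives the same grasp; the last joint's range is limited). The gripper opens to 91 mm and grips with 3 to 60 N. Pads are 32 mm wide; open, the fingers measure 118 mm over their backs; the gripper's body (76 mm by 178 mm) begins 60 mm behind the grasp point.
Start: joints at [-1.313, 0.32, 1.565, -0, 1.257, -0.02], TCP at [0.158, -0.553, 0.214] pointing down, gripper open.
Joint ranges: [-3.11, 3.11], [-0.84, 2.01], [0.21, 2.61], [-1.34, 4.49], [0.05, 2.63], [-2.56, 2.56]. Speed limits (rad/s): [2.57, 2.57, 3.14, 3.14, 3.14, 3.14].

### API

Orientations are given as a unit quaternion [w, x, y, z].
In Python, from bench import * gives the robot as it stands.
- The arm moves only by the tool drive_tool, never from a script. Its argument "targets" is a list of rows, each a list of 3 entries, a list of its own where there are three numbers: the finger opening in mm, from 0 to 91.2, then the shift along the world's x, y, z in mm, then the turn about the world's z in degrees. A call has 1 to 5 rows; each row shifts and turns the commanded pose from where the row before left it; what a row does not reach is not made up. A row lasts 1/8 s, in which the tool goes at most 62.5 mm and 10.7 degrees, less where a joint would pass 70% of its speed; a pose out of reach is approached as far as the arm can. A call is refused whole if a number of a shift passes 62.5 or a number of a turn 10.7, either way. A call with a gripper value outside its range is refused whole. The fingers move at their own pace and stop on an object; "squeeze" is the grip in N (left out, the last holds). Time passes only in rows, so rows that do not move let the fingers close. It gives the time, the measured TCP pose, the force, the opening and the grip force at its end, in the units of the state.
- sense(): the state, without advancing time (a new reading comes with each control period).
- get_image(name): name is "side" or "top"; returns a dict with "color" (400x640x3 uint8, red, green, blue), "fx", "fy", "cx", "cy" (pixels), "dist" ([k1, k2, p1, p2, k3] as OpenCV has them; the pictures are not rectified), "position" and "rotation" of the camera in the world. Camera axes: x right, y down, z forward; pixel columns grow to the right and rows downward; lengths in m; the calibration is good to about 2 mm. A picture is of the moment at which its call begins. There is no depth.
- finish_job(): hands the job in; it is judged then, once.
Trained networks look in a picture, given as the dict that the camera call returned (one of the last four; its "shot" number tells which), for a name from the list of things; names that differ only in an ending like _2 or _b are one class to them, and where a whole thing is asked for, a point or a joint stands for the part that bears it (a point fixed in the world has none). Each returns a list of dicts, best first, with "score" (0 to 1); they miss things now and then, are a little off and sometimes report something else, mostly with a low value. They report only what shows in the picture. A call takes as long as a camera call. They do not tell look-alikes from the thing itself.
- search_frame(picture, name): "position" ([x, y, z] in m, in world coordinates, good to about 4 mm: the middle of the surface that is visible of it).
- regions_of(picture, name): "region" (400x640 bool, what is visible of it).
- mark_of(picture, name): "position" ([x, y, z] in m, in world coordinates, good to about 4 mm: a listed point, or the origin of a listed thing).
The state is a dict: "clock": time; "q": joint angles; "joint_velocities": joint speeds; "effort": joint torques, N m; "ee_pos": TCP position; "ee_rot": TCP orientation; "wrist_force": force on the tool from outside, world axes, zero at the start; "ft_torque": the same for the moment, N m; "width": opening from 0.0 (shut) to 1.0 (fully open); "grip_force": force on a finger pad.
Only numpy, scipy, OpenCV 4.12 (cv2) and the standard library are available. Lean on these libraries where they do the work, as an engineer would, in place of code of your own. Each camera call takes 0.05 s, during which the arm holds its last target. There are 200 camera calls.

### The job

Set up the microscope bench: thread three parts onto the upright post, first the wide low flange ring right down on the foot, then the narrow sleeve, then the square stage plate flat on top, and stand the lens barrel upright in its shallow round seat. Lower each part until it rests before letting go, do not drop it; leave the bottle, the screwdriver and the pen block where they are.

Things in the scene. Friction and masses are not known exactly. Their poses are not given: they have to be found in the camera images.
- post_stand: Fixed target: dark steel square foot, 70 x 70 mm and 6 mm thick, with an upright bright steel post 12.7 mm in diameter at its middle, narrowing over its last 8 mm to a blunt 6 mm tip 66 mm above the table. Origin: centre of the foot's underside, on the post's axis, at table height; z up along the post; x and y along the foot's sides. The full stack on it is 70 mm high over the table: flange from 6 to 24 mm, sleeve 24 to 56 mm, stage plate 56 to 70 mm.
- lens_seat: Fixed target: shallow round dark steel cup, 60 mm outer and 52 mm inner diameter, 14 mm high in all, its inner floor 6 mm above the table (so 8 mm deep). Origin: centre of its underside, at table height; z up.
- flange_mid (a point): Loose black flange ring lying flat: 60 mm outer diameter, 20 mm bore right through, 18 mm high, about 120 g, four small steel screw heads on top. This point is its centre, half-way up (9 mm above its underside), in the middle of the bore; z along the bore.
- sleeve_mid (a point): Loose dark steel sleeve (tube) standing upright: 34 mm outer diameter, 20 mm bore right through, 32 mm high, about 70 g. This point is its centre, half-way up (16 mm above its underside), inside the bore; z along the bore.
- stage_plate_mid (a point): Loose black square stage plate lying flat, 60 x 60 mm and 14 mm thick, with a 20 mm hole through its middle and two flat steel clips on its top face (1 to 2 mm high), about 110 g. This point is its centre, half-way through the thickness (7 mm above its underside); x and y square to its sides, z up. Its turn on the post does not matter.
- lens_mid (a point): Loose condenser lens barrel standing upright: plain black cylinder with flush aluminium bands and a glass disc on top, 40 mm in diameter, 60 mm high, about 150 g. This point is its centre, half-way up (30 mm above its underside); z up. When seated its lowest 8 mm are inside the cup, with 6 mm of room all round.
- cleaner_mid (a point): Bystander, leave alone: amber bottle with a paper label and white cap, 48 mm in diameter, 110 mm high, standing to the left of the work. This point is its centre, half-way up.
- driver: Bystander, leave alone: screwdriver lying on the table beyond the work. Origin on its underside near the middle; x along its shaft towards the tip.
- pen_block: Bystander, leave alone: dark block 60 x 90 mm, 50 mm high, with three red-capped pens upright in it to 120 mm above the table, standing to the right of the work. Origin: centre of its underside.
There are look-alikes about, which are no part of the job. Leave any green or orange look-alike of the part that bears sleeve_mid alone.

How it is judged:
By the outcome, as a careful person would: the job done as asked, in the order asked, and still so for the second after the job is handed in, with the robot touching nothing.
It also fails if it takes over 125 s, if anything falls off the work surface, if the arm or the gripper's body presses on something with over 40 N, if the wrist force passes 120 N, or if a joint passes its speed limit or range.

## Working session

There is one attempt and no reset: what is moved stays moved. The work goes in short steps, Python scripts to look and compute and a tool call to move; the robot and the scene stay as the last step left them, time stands still between calls to the robot, and variables do not carry over. Pictures are saved under pics/ and viewed, at most 14 in all, crops included, and the job is handed in when it is done.

Besides the shell and the picture viewer there is one more tool, called after "Call:" by a JSON object that holds its "fn" and its "kwargs", one argument or row to a line. drive_tool: Moves the arm, as the interface text tells. Its arguments: {"type":"object","properties":{"targets":{"type":"array","items":{"type":"array"}},"squeeze":{"type":"number"}},"required":["targets"]}

```bash
mkdir -p pics; ls; python3 - <<'E'
from bench import *
import cv2
s=sense();print(s['clock'],s['ee_pos'],s['ee_rot'],s['width'])
for c in ['top','side']:
    p=get_image(c);cv2.imwrite(f'pics/{c}0.png',p['color'][:,:,::-1]);print(c,p['position'],p['rotation'],p['fx'])
    for n in ['post_stand','lens_seat','flange_mid','sleeve_mid','stage_plate_mid','lens_mid','cleaner_mid','driver','pen_block']:
        print(n,[(round(d['score'],2),[round(float(v),4) for v in d['position']]) for d in mark_of(p,n)[:4]])
E
```

```text
pics
0.0 [ 0.15755916 -0.55247804  0.21312738] [-8.57239082e-04  9.90366647e-01  1.38467166e-01 -1.16170589e-04] 1.0027437454739276
top [ 0.32944956 -0.02219048  1.29438811] [ 0.08368933 -0.70036641  0.70429832 -0.08029241] 381.6687840962697
post_stand [(0.86, [0.6311, -0.242, -0.0018])]
lens_seat [(0.63, [0.555, 0.4361, 0.0558]), (0.62, [0.4635, -0.2374, 0.0016])]
flange_mid [(0.77, [0.6204, -0.0131, 0.0074])]
sleeve_mid [(0.64, [0.5292, -0.0459, 0.0173]), (0.49, [0.3987, 0.0015, 0.0189]), (0.45, [0.5297, 0.0417, 0.0151]), (0.42, [0.4656, -0.0051, 0.0186])]
stage_plate_mid [(0.85, [0.4774, 0.2326, 0.0096])]
lens_mid [(0.61, [0.6092, 0.2318, 0.0303])]
cleaner_mid [(0.57, [0.555, 0.4357, 0.0536])]
driver [(0.62, [0.613, 0.234, 0.0309]), (0.53, [0.8076, 0.0009, 0.0028])]
pen_block [(0.69, [0.5769, -0.43, 0.0019]), (0.59, [0.6313, -0.2394, -0.0033])]
side [0.20072657 0.85159053 0.72209757] [ 0.1003946  -0.19526986  0.86250029 -0.45594282] 440.69947357886815
post_stand [(0.78, [0.6327, -0.2403, 0.0002]), (0.17, [0.4595, -0.2307, -0.0006])]
lens_seat [(0.77, [0.4589, -0.2333, 0.0006])]
flange_mid [(0.62, [0.6209, -0.0082, 0.0061])]
sleeve_mid [(0.72, [0.5285, 0.0362, 0.017]), (0.68, [0.5797, -0.438, 0.0004]), (0.62, [0.4666, -0.0046, 0.0186]), (0.55, [0.3948, -0.0055, 0.0152])]
stage_plate_mid [(0.76, [0.4779, 0.2285, 0.0086])]
lens_mid [(0.91, [0.6102, 0.2363, 0.0272]), (0.17, [0.4792, 0.2283, 0.008])]
cleaner_mid [(0.72, [0.5556, 0.4394, 0.0541])]
driver [(0.58, [0.8025, 0.0048, 0.0048]), (0.24, [0.4591, -0.2327, 0.0035])]
pen_block [(0.96, [0.5788, -0.4394, 0.0014])]
```

View pics/top0.png

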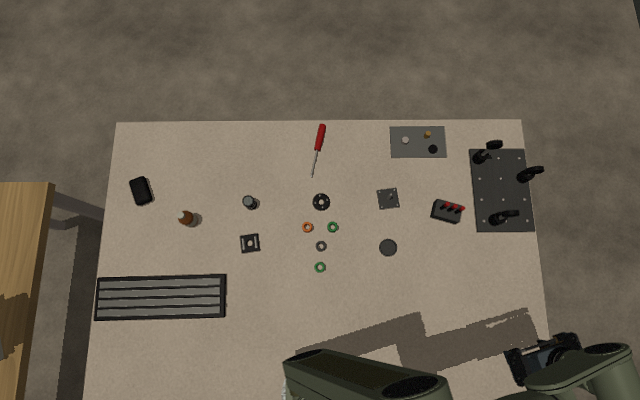

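View pics/side0.png

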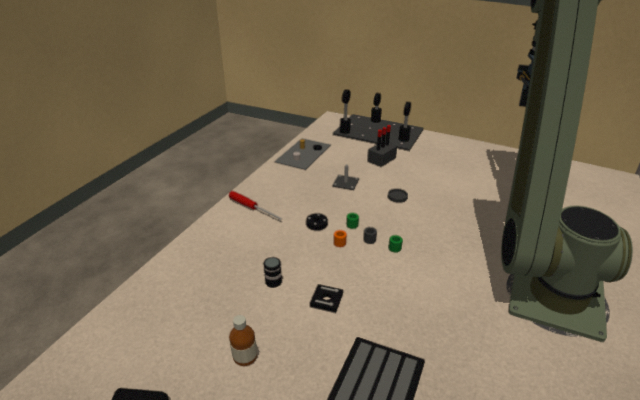

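The top view shows the dark sleeve at pixel (321,246), an orange look-alike at (307,227) and green ones at (333,227) and (320,267). The flange is at (321,201), post (388,198), seat (388,247), plate (250,243) and lens (250,202). Next I refine these by fitting projected shapes to the masks.

```bash
cat > h.py <<'E'
from bench import *
import cv2, numpy as np
from scipy.optimize import least_squares
def proj(p,X):
    q=np.array(p['rotation'],float); 
    from scipy.spatial.transform import Rotation as R
    M=R.from_quat([q[1],q[2],q[3],q[0]]).as_matrix() if q.size==4 else q
    Rc=M.T; t=-Rc@np.array(p['position'])
    K=np.array([[p['fx'],0,p['cx']],[0,p['fy'],p['cy']],[0,0,1]])
    return cv2.projectPoints(np.array(X,float),cv2.Rodrigues(Rc)[0],t,K,np.array(p['dist']))[0][:,0]
def cyl(r,z0,z1,n=48,r1=None):
    a=np.linspace(0,2*np.pi,n,endpoint=False); c=np.c_[np.cos(a),np.sin(a)]
    return np.r_[np.c_[c*r,0*a+z0],np.c_[c*(r if r1 is None else r1),0*a+z1]]
def box(h,z0,z1,yaw=0): 
    c=h*np.sqrt(2)*np.array([[np.cos(yaw+np.pi/4+k*np.pi/2),np.sin(yaw+np.pi/4+k*np.pi/2)] for k in range(4)])
    return np.r_[np.c_[c,[z0]*4],np.c_[c,[z1]*4]]
SH={'post_stand':[box(.035,0,.006),cyl(.00635,.006,.058),cyl(.00635,.058,.066,r1=.003)],'lens_seat':[cyl(.03,0,.014)],
'flange_mid':[cyl(.03,0,.018)],'sleeve_mid':[cyl(.017,0,.032)],'stage_plate_mid':[box(.03,0,.014)],'lens_mid':[cyl(.02,0,.06)]}
def render(p,shapes,xyz):
    im=np.zeros((1600,2560),np.uint8)
    for s in shapes:
        u=(proj(p,s+np.array(xyz))*4+1.5).astype(np.float32)
        cv2.fillConvexPoly(im,cv2.convexHull(np.round(u).astype(np.int32)),1)
    return im
def cen(im): 
    m=cv2.moments(im,True); return np.array([m['m10'],m['m01']])/m['m00'],m['m00']
def locate(ps,name,guess,z=0.,hole=None):
    """x,y from mask centroids in each picture, and all together"""
    obs=[]
    for p in ps:
        g,_=cen(render(p,SH[name],[*guess,z])); g=(g-1.5)/4
        best=None
        for d in regions_of(p,name):
            c,A=cen(d['region'].astype(np.uint8)); e=np.hypot(*(c-g))
            if e<8 and (best is None or d['score']>best[3]): best=(c,A,e,d['score'],d['region'])
        if best: obs.append((p,best))
    def solve(o):
        x=np.array(guess,float)
        for _ in range(4):
            f=lambda x:np.concatenate([(cen(render(p,SH[name],[*x,z]))[0]-1.5)/4-b[0] for p,b in o])
            r=f(x);J=np.c_[(f(x+[.004,0])-r)/.004,(f(x+[0,.004])-r)/.004]
            x=x-np.linalg.lstsq(J,r,rcond=None)[0]
        return x,np.round(f(x),2)
    for o in obs:
        A=cen(render(o[0],SH[name],[*guess,z]))[1]/16
        print('  ',name,'area',o[1][1],round(A),'score',round(o[1][3],2),np.round(solve([o])[0],4))
    if obs: x,r=solve(obs); print(name,np.round(x,4),r)
    return obs
G={'post_stand':(.632,-.241),'lens_seat':(.461,-.235),'flange_mid':(.6205,-.010),'sleeve_mid':(.466,-.005),'stage_plate_mid':(.478,.230),'lens_mid':(.61,.234)}
E
python3 - <<'E'
from h import *
ps=[get_image('top'),get_image('side')]
for n,g in G.items():
    o=locate(ps,n,g)
    if n in('stage_plate_mid','post_stand'):
        for p,b in o[:1]:
            c=max(cv2.findContours(b[4].astype(np.uint8),0,2)[0],key=len)
            print(cv2.minAreaRect(c))
E
```

```text
post_stand area 384.0 418 score 0.79 [ 0.6296 -0.2439]
   post_stand area 332.0 368 score 0.59 [ 0.6326 -0.246 ]
post_stand [ 0.6307 -0.2443] [ 0.17 -0.35  0.37  0.4 ]
((388.0461730957031, 198.36923217773438), (20.341697692871094, 19.597488403320312), 82.87498474121094)
   lens_seat area 264.0 271 score 0.61 [ 0.4591 -0.2339]
   lens_seat area 267.0 261 score 0.5 [ 0.4619 -0.2397]
lens_seat [ 0.4603 -0.2355] [ 0.42 -0.37  0.09  0.84]
   flange_mid area 203.0 259 score 0.7 [ 0.6158 -0.0096]
   flange_mid area 284.0 357 score 0.74 [ 0.62   -0.0138]
flange_mid [ 0.6178 -0.011 ] [ 0.39 -0.59  0.28  0.77]
   sleeve_mid area 58.0 96 score 0.47 [ 0.4651 -0.0075]
   sleeve_mid area 146.0 222 score 0.73 [ 0.467  -0.0096]
sleeve_mid [ 0.466  -0.0082] [ 0.22 -0.29  0.12  0.39]
   stage_plate_mid area 323.0 347 score 0.51 [0.4756 0.2328]
   stage_plate_mid area 715.0 720 score 0.7 [0.4789 0.2303]
stage_plate_mid [0.4774 0.2315] [ 0.35 -0.58  0.34  0.51]
((248.91000366210938, 243.3699951171875), (18.24335479736328, 18.950462341308594), 81.8698959350586)
   lens_mid area 181.0 173 score 0.61 [0.6119 0.2346]
   lens_mid area 502.0 524 score 0.76 [0.6122 0.2316]
lens_mid [0.6118 0.2329] [ 0.51  0.02 -0.17  0.39]
```

Call:
{"fn": "drive_tool", "kwargs": {
  "targets": [
    [91, [20, 40, 0], 0],
    [91, [46, 54, 0], -4],
    [91, [46, 54, 0], -4],
    [91, [46, 54, 0], -4],
    [91, [46, 54, 0], -4]
  ],
  "squeeze": 25
}}

```text
clock: 2.33
ee_pos: [0.3409, -0.3212, 0.2143]
ee_rot: [0.0, 1.0, -0.002, 0.0]
wrist_force: [1.8, -0.3, -0.8]
width: 1.0
grip_force: 0.0
```

Call:
{"fn": "drive_tool", "kwargs": {
  "targets": [
    [91, [46, 54, 0], 0],
    [91, [46, 54, 0], 0],
    [91, [46, 54, 0], 0],
    [91, [46, 54, 0], 0],
    [91, [40, 40, 0], 0]
  ]
}}

```text
clock: 2.95
ee_pos: [0.5431, -0.0904, 0.2142]
ee_rot: [0.0, 1.0, -0.0, 0.0]
wrist_force: [0.8, -0.5, 0.5]
width: 0.999
grip_force: 0.0
```

```bash
python3 - <<'E'
from h import *
from scipy.spatial.transform import Rotation as R
s=sense();q=s['ee_rot'];print(s['clock'],s['ee_pos'],R.from_quat([q[1],q[2],q[3],q[0]]).as_matrix())
# plate yaw by fitting top image: darkness edges
p=get_image('top'); g=p['color'].mean(2)
print(p['rotation'])
for n,z in(('stage_plate_mid',.014),('post_stand',.006)):
    m=regions_of(p,n)[0]['region']
    obs=cv2.resize(m.astype(np.float32),(2560,1600),interpolation=cv2.INTER_LINEAR)
    out=[]
    for y in range(-45,45,5):
        S=[box(.03 if n[0]=='s' else .035,0,z,np.radians(y))]
        r=render(p,S,[*G[n],0]); 
        c=cen(r)[0]-cen((obs>.5).astype(np.uint8))[0]
        o=np.roll(np.roll(obs,int(round(c[0])),1),int(round(c[1])),0)
        out.append((round(float(np.abs(o-r).sum())),y))
    print(n,sorted(out)[:5])
for n in ('flange_mid',): locate([p,get_image('side')],n,G[n])
E
```

```text
2.95 [ 0.54310744 -0.09035979  0.21422636] [[ 9.99999709e-01 -4.67160326e-04  6.03078569e-04]
 [-4.66943739e-04 -9.99999826e-01 -3.59227092e-04]
 [ 6.03246281e-04  3.58945384e-04 -9.99999754e-01]]
[ 0.08368933 -0.70036641  0.70429832 -0.08029241]
stage_plate_mid [(1126, 10), (1222, 5), (1225, 15), (1267, 0), (1319, 20)]
post_stand [(3196, -45), (3208, 40), (3232, 20), (3236, 30), (3245, -40)]
   flange_mid area 303.0 357 score 0.65 [ 0.6214 -0.0126]
flange_mid [ 0.6214 -0.0126] [-0.05  0.03]
```

Call:
{"fn": "drive_tool", "kwargs": {
  "targets": [
    [91, [0, 0, 0], 0]
  ]
}}

```text
clock: 3.38
ee_pos: [0.5411, -0.0934, 0.2142]
ee_rot: [0.0, 1.0, -0.002, -0.0]
wrist_force: [0.3, 0.1, -0.3]
width: 1.002
grip_force: 0.0
```

Call:
{"fn": "drive_tool", "kwargs": {
  "targets": [
    [91, [38, 41, 0], 0],
    [91, [39, 41, 0], 0],
    [91, [0, 0, -40], 0],
    [91, [0, 0, -40], 0],
    [91, [0, 0, 0], 0]
  ]
}}

```text
clock: 4.0
ee_pos: [0.6163, -0.0112, 0.1312]
ee_rot: [-0.0, 1.0, -0.001, -0.004]
wrist_force: [-0.8, 0.9, 0.3]
width: 0.997
grip_force: 0.0
```

Call:
{"fn": "drive_tool", "kwargs": {
  "targets": [
    [91, [2, 0, -35], 0],
    [91, [0, 0, -35], 0],
    [91, [0, 0, -30], 0],
    [91, [0, 0, -15], 0],
    [91, [0, 0, 0], 0]
  ]
}}

```text
clock: 4.62
ee_pos: [0.6213, -0.0108, 0.0196]
ee_rot: [0.0, 1.0, -0.001, 0.0]
wrist_force: [0.7, -0.2, 0.1]
width: 0.996
grip_force: 0.0
```

```bash
python3 - <<'E'
from h import *
for c in ['top','side']:
    p=get_image(c)
    u=proj(p,[[.618,-.011,.01]])[0].astype(int)
    im=p['color'][u[1]-40:u[1]+40,u[0]-50:u[0]+50,::-1]
    cv2.imwrite(f'pics/f_{c}.png',cv2.resize(im,None,fx=6,fy=6,interpolation=2)); print(u)
E
python3 -c "
import cv2,numpy as np
cv2.imwrite('pics/f1.png',cv2.resize(np.hstack([cv2.imread('pics/f_top.png'),cv2.imread('pics/f_side.png')]),(800,320)))"
```

```text
[320 201]
[316 221]
```

View pics/f1.png

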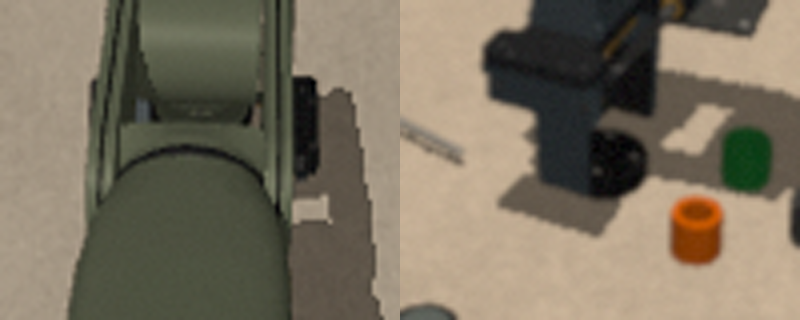

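```bash
python3 - <<'E'
from h import *
p=get_image('side'); s=sense(); e=s['ee_pos']; print(e)
for dx in(-.016,.016): print(dx,np.round((proj(p,[[e[0]+dx,e[1]+.059,e[2]],[e[0]+dx,e[1]+.046,e[2]]])-[266,181])*4+[400,0]))
for fx in (.612,.618,.624):
  u=(proj(p,cyl(.03,0,.018)+[fx,-.012,0])-[266,181])*4+[400,0]; print(fx,u.min(0),u.max(0))
E
```

```text
[ 0.62223573 -0.01054219  0.02075696]
-0.016 [[580. 203.]
 [588. 192.]]
0.016 [[536. 190.]
 [545. 179.]]
0.612 [567.38209883 127.95287403] [656.3954171  202.28016884]
0.618 [559.42622246 125.75266079] [648.28703935 199.87478037]
0.624 [551.49917877 123.55993092] [640.20683726 197.477454  ]
```

Call:
{"fn": "drive_tool", "kwargs": {
  "targets": [
    [91, [-2, -1, -10], 0],
    [91, [0, 0, -6], 0],
    [91, [0, 0, 0], 0],
    [50, [0, 0, 0], 0],
    [50, [0, 0, 0], 0]
  ],
  "squeeze": 25
}}

```text
clock: 5.4
ee_pos: [0.6191, -0.0113, 0.0031]
ee_rot: [0.0, 1.0, -0.001, 0.0]
wrist_force: [0.3, -0.2, 0.0]
width: 0.808
grip_force: 0.0
```

Call:
{"fn": "drive_tool", "kwargs": {
  "targets": [
    [50, [0, 0, 0], 0],
    [50, [0, 0, 0], 0],
    [50, [0, 0, 0], 0]
  ]
}}

```text
clock: 5.78
ee_pos: [0.619, -0.0113, 0.0031]
ee_rot: [-0.0, 1.0, -0.001, 0.0]
wrist_force: [-1.0, 0.9, 0.8]
width: 0.643
grip_force: 25.0
```

Call:
{"fn": "drive_tool", "kwargs": {
  "targets": [
    [50, [0, 0, 15], 0],
    [50, [0, 0, 40], 0],
    [50, [0, 0, 40], 0],
    [50, [0, 0, 15], 0],
    [50, [0, 0, 0], 0]
  ]
}}

```text
clock: 6.4
ee_pos: [0.6192, -0.0114, 0.1139]
ee_rot: [0.0, 1.0, -0.001, 0.001]
wrist_force: [-0.1, 0.5, -1.8]
width: 0.641
grip_force: 25.0
```

Call:
{"fn": "drive_tool", "kwargs": {
  "targets": [
    [50, [2, -40, 0], 0],
    [50, [2, -45, 0], 0],
    [50, [2, -45, 0], 0],
    [50, [2, -30, 0], 0],
    [50, [0, 0, 0], 0]
  ]
}}

```text
clock: 7.02
ee_pos: [0.6257, -0.1732, 0.1105]
ee_rot: [-0.0, 1.0, -0.002, -0.002]
wrist_force: [-0.3, 0.8, -1.5]
width: 0.643
grip_force: 25.0
```

Call:
{"fn": "drive_tool", "kwargs": {
  "targets": [
    [50, [2, -35, 0], 0],
    [50, [3, -35, 0], 0],
    [50, [0, 0, 0], 0],
    [50, [0, 0, 0], 0]
  ]
}}

```text
clock: 7.52
ee_pos: [0.6313, -0.2399, 0.1117]
ee_rot: [-0.001, 1.0, -0.001, -0.001]
wrist_force: [0.2, -0.1, -2.2]
width: 0.641
grip_force: 25.0
```

```bash
cat >crop.py <<'E'
from h import *
import sys
def crop(xyz,name,w=25,h=20):
    o=[]
    for c in ['top','side']:
        p=get_image(c);u=np.round(proj(p,[xyz])[0]).astype(int)
        im=p['color'][u[1]-h:u[1]+h,u[0]-w:u[0]+w,::-1]
        o.append(cv2.resize(im,(400,320),interpolation=2)); print(c,'origin',u[0]-w,u[1]-h)
    cv2.imwrite('pics/'+name,np.hstack(o))
E
python3 - <<'E'
from crop import *
crop([.631,-.243,.06],'c1.png')
p=get_image('side');print(proj(p,[[.631,-.2435,z] for z in(.006,.058,.066)]))
s=sense();print(s['ee_pos'])
E
```

```text
top origin 365 174
side origin 321 146
[[345.50414038 181.30651975]
 [346.11283872 166.7612804 ]
 [346.20826599 164.46912992]]
[ 0.63173814 -0.23985406  0.11256591]
```

View pics/c1.png

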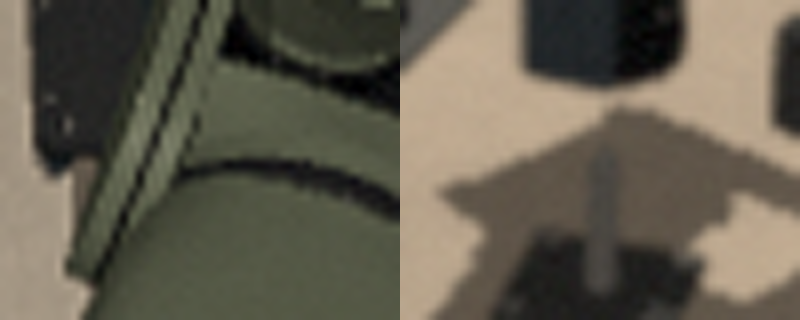

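```bash
python3 - <<'E'
from h import *
p=get_image('side');s=sense();e=s['ee_pos'];print(e)
for x in(.626,.631,.636):
  for y in (-.235,-.24,-.245):
    u=(proj(p,cyl(.03,.1085,.1265)+[x,y,0])-[321,146])*8+[400,0]; print(x,y,u.max(0))
# jacobian at post
u0=proj(p,[[.631,-.2435,.06],[.641,-.2435,.06],[.631,-.2335,.06]]);print(u0[1:]-u0[0])
E
```

```text
[ 0.63187376 -0.24003961  0.11280412]
0.626 -0.235 [692.68341873  99.14584771]
0.626 -0.24 [697.61437455  93.27417066]
0.626 -0.245 [702.5161222   87.43754037]
0.631 -0.235 [680.05471753  96.27305452]
0.631 -0.24 [685.01654847  90.41740706]
0.631 -0.245 [689.94904741  84.59665957]
0.636 -0.235 [667.4583586   93.40900635]
0.636 -0.24 [672.45085628  87.5693295 ]
0.636 -0.245 [677.41389993  81.76440647]
[[-3.01898864 -0.7053779 ]
 [-1.26844279  1.45991439]]
```

Call:
{"fn": "drive_tool", "kwargs": {
  "targets": [
    [50, [-1, -3, 0], 0],
    [50, [0, 0, -25], 0],
    [50, [0, 0, -15], 0],
    [50, [0, 0, -10], 0],
    [50, [0, 0, 0], 0]
  ]
}}

```text
clock: 8.35
ee_pos: [0.6305, -0.2442, 0.0622]
ee_rot: [-0.0, 1.0, -0.001, -0.001]
wrist_force: [0.3, -1.0, -1.7]
width: 0.641
grip_force: 25.0
```

Call:
{"fn": "drive_tool", "kwargs": {
  "targets": [
    [50, [0, 0, -6], 0],
    [50, [0, 0, -6], 0],
    [50, [0, 0, 0], 0]
  ]
}}

```text
clock: 8.72
ee_pos: [0.6306, -0.2442, 0.0505]
ee_rot: [-0.0, 1.0, -0.001, -0.0]
wrist_force: [0.1, 0.2, -1.7]
width: 0.642
grip_force: 25.0
```

Call:
{"fn": "drive_tool", "kwargs": {
  "targets": [
    [50, [0, 0, -12], 0],
    [50, [0, 0, -12], 0],
    [50, [0, 0, -10], 0],
    [50, [0, 0, -4], 0],
    [50, [0, 0, 0], 0]
  ]
}}

```text
clock: 9.35
ee_pos: [0.6308, -0.2443, 0.0125]
ee_rot: [-0.0, 1.0, -0.001, -0.0]
wrist_force: [0.1, 0.1, -1.4]
width: 0.644
grip_force: 25.0
```

Call:
{"fn": "drive_tool", "kwargs": {
  "targets": [
    [50, [0, 0, -2], 0],
    [50, [0, 0, -1], 0],
    [50, [0, 0, 0], 0]
  ]
}}

```text
clock: 9.72
ee_pos: [0.631, -0.2444, 0.0101]
ee_rot: [0.0, 1.0, -0.001, 0.0]
wrist_force: [-0.0, -0.2, -2.0]
width: 0.639
grip_force: 25.0
```

Call:
{"fn": "drive_tool", "kwargs": {
  "targets": [
    [50, [0, 0, -1], 0],
    [50, [0, 0, 0], 0]
  ]
}}

```text
clock: 9.98
ee_pos: [0.6311, -0.2444, 0.0091]
ee_rot: [0.0, 1.0, -0.001, 0.0]
wrist_force: [0.0, -0.3, -0.6]
width: 0.643
grip_force: 25.0
```

Call:
{"fn": "drive_tool", "kwargs": {
  "targets": [
    [50, [0, 0, -0.5], 0],
    [50, [0, 0, 0], 0]
  ]
}}

```text
clock: 10.22
ee_pos: [0.6311, -0.2444, 0.0091]
ee_rot: [0.0, 1.0, -0.001, 0.0]
wrist_force: [-0.7, 0.1, 4.2]
width: 0.642
grip_force: 25.0
```

Call:
{"fn": "drive_tool", "kwargs": {
  "targets": [
    [75, [0, 0, 0], 0],
    [75, [0, 0, 0], 0],
    [75, [0, 0, 0], 0],
    [75, [0, 0, 30], 0],
    [75, [0, 0, 45], 0]
  ]
}}

```text
clock: 10.85
ee_pos: [0.6298, -0.2439, 0.0824]
ee_rot: [-0.001, 1.0, -0.001, -0.002]
wrist_force: [0.6, -0.5, 0.1]
width: 0.821
grip_force: 0.0
```

Call:
{"fn": "drive_tool", "kwargs": {
  "targets": [
    [75, [0, 0, 30], 0],
    [75, [-30, 45, 0], 0],
    [75, [-30, 45, 0], 0],
    [75, [-30, 45, 0], 0],
    [75, [-30, 45, 0], 0]
  ]
}}

```text
clock: 11.48
ee_pos: [0.5099, -0.0631, 0.1135]
ee_rot: [-0.0, 1.0, -0.001, 0.0]
wrist_force: [1.3, 0.3, 0.3]
width: 0.82
grip_force: 0.0
```

Call:
{"fn": "drive_tool", "kwargs": {
  "targets": [
    [60, [-20, 35, 0], 0],
    [60, [0, 0, 0], 0],
    [60, [0, 0, 0], 0]
  ]
}}

```text
clock: 11.85
ee_pos: [0.4918, -0.0297, 0.1138]
ee_rot: [0.0, 1.0, -0.001, 0.001]
wrist_force: [0.3, -0.1, -0.1]
width: 0.656
grip_force: 0.0
```

```bash
python3 - <<'E'
from crop import *
crop([.631,-.243,.02],'c2.png')
locate([get_image('top'),get_image('side')],'sleeve_mid',G['sleeve_mid'])
print(sense()['ee_pos'])
E
```

```text
top origin 364 177
side origin 321 158
   sleeve_mid area 51.0 96 score 0.53 [ 0.4643 -0.0076]
sleeve_mid [ 0.4643 -0.0076] [ 0.01 -0.  ]
[ 0.49130942 -0.03001998  0.11330256]
```

View pics/c2.png

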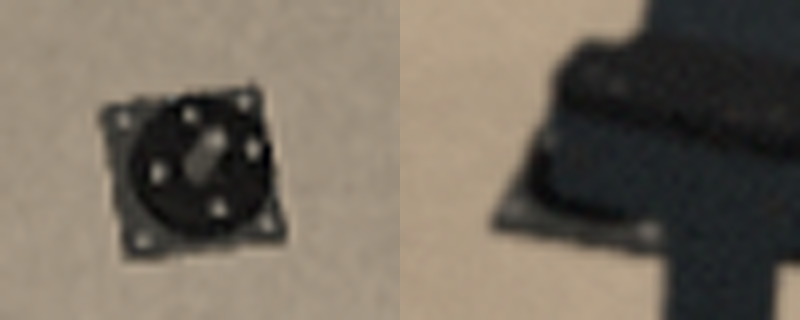

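The top crop shows the flange around the post at (205,165), lying flat on the foot. Now the sleeve.

Call:
{"fn": "drive_tool", "kwargs": {
  "targets": [
    [60, [-26, 22, 0], 0],
    [60, [0, 0, -35], 0],
    [60, [0, 0, -35], 0],
    [60, [0, 0, -25], 0],
    [60, [0, 0, 0], 0]
  ]
}}

```text
clock: 12.78
ee_pos: [0.4636, -0.0076, 0.0171]
ee_rot: [-0.0, 1.0, -0.001, -0.002]
wrist_force: [0.2, 0.6, 0.5]
width: 0.66
grip_force: 0.0
```

```bash
python3 - <<'E'
from crop import *
crop([.466,-.008,.02],'c3.png')
print(sense()['ee_pos'])
p=get_image('side')
for x in(.462,.466,.47):
  u=(proj(p,cyl(.017,0,.032)+[x,-.0085,0])-np.round(proj(p,[[.466,-.008,.02]])[0])+[25,20])*8+[400,0]; print(x,u.min(0),u.max(0))
E
```

```text
top origin 295 225
side origin 345 214
[ 0.46559382 -0.00757911  0.01890702]
0.462 [551.51746959 102.70363252] [664.15614788 246.35320917]
0.466 [540.00103841  99.46185286] [652.32354115 242.9213357 ]
0.47 [528.51018195  96.22705337] [640.51692154 239.49651149]
```

View pics/c3.png

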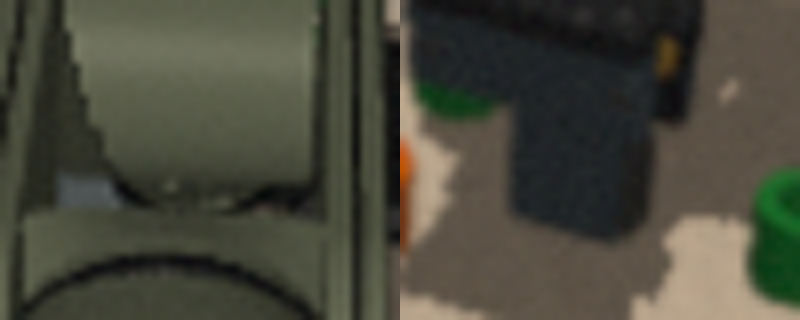

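The near finger hides the sleeve in the side view (edge near 650, as predicted for x≈0.466). I'll lower and close.

Call:
{"fn": "drive_tool", "kwargs": {
  "targets": [
    [60, [0, 0, -8], 0],
    [60, [0, 0, -5], 0],
    [60, [0, 0, 0], 0],
    [25, [0, 0, 0], 0],
    [25, [0, 0, 0], 0]
  ]
}}

```text
clock: 13.55
ee_pos: [0.4651, -0.0073, 0.0056]
ee_rot: [0.0, 1.0, -0.001, 0.0]
wrist_force: [-0.0, 0.5, -0.3]
width: 0.47
grip_force: 0.0
```

Call:
{"fn": "drive_tool", "kwargs": {
  "targets": [
    [25, [0, 0, 0], 0],
    [25, [0, 0, 0], 0],
    [25, [0, 0, 0], 0]
  ]
}}

```text
clock: 13.92
ee_pos: [0.465, -0.0074, 0.0056]
ee_rot: [0.0, 1.0, -0.001, 0.0]
wrist_force: [0.6, -0.4, 1.5]
width: 0.367
grip_force: 25.0
```

Call:
{"fn": "drive_tool", "kwargs": {
  "targets": [
    [25, [0, 0, 15], 0],
    [25, [0, 0, 35], 0],
    [25, [0, 0, 35], 0],
    [25, [0, 0, 30], 0],
    [25, [0, 0, 0], 0]
  ]
}}

```text
clock: 14.55
ee_pos: [0.4664, -0.0074, 0.1222]
ee_rot: [0.0, 1.0, -0.001, 0.003]
wrist_force: [0.2, 0.8, -1.6]
width: 0.371
grip_force: 25.0
```

Call:
{"fn": "drive_tool", "kwargs": {
  "targets": [
    [25, [32, -46, 0], 0],
    [25, [32, -46, 0], 0],
    [25, [32, -46, 0], 0],
    [25, [32, -46, 0], 0],
    [25, [20, -30, 0], 0]
  ]
}}

```text
clock: 15.18
ee_pos: [0.6132, -0.2233, 0.1177]
ee_rot: [-0.0, 1.0, -0.001, -0.001]
wrist_force: [-0.6, 0.2, -0.8]
width: 0.366
grip_force: 25.0
```

Call:
{"fn": "drive_tool", "kwargs": {
  "targets": [
    [25, [0, 0, 0], 0],
    [25, [0, 0, 0], 0]
  ]
}}

```text
clock: 15.42
ee_pos: [0.6115, -0.2205, 0.1185]
ee_rot: [-0.001, 1.0, -0.001, -0.002]
wrist_force: [0.2, -0.1, -1.1]
width: 0.366
grip_force: 25.0
```

Call:
{"fn": "drive_tool", "kwargs": {
  "targets": [
    [25, [19, -23, 0], 0],
    [25, [0, 0, 0], 0],
    [25, [0, 0, 0], 0]
  ]
}}

```text
clock: 15.8
ee_pos: [0.6309, -0.243, 0.12]
ee_rot: [-0.001, 1.0, -0.0, -0.001]
wrist_force: [0.0, -0.0, -0.2]
width: 0.366
grip_force: 25.0
```

```bash
python3 - <<'E'
from crop import *
crop([.631,-.243,.08],'c4.png')
e=sense()['ee_pos'];print(e)
p=get_image('side');o=np.round(proj(p,[[.631,-.243,.08]])[0])-[25,20]
f=lambda X:(proj(p,X)-o)*8+[400,0]
b=e[2]-.0055
for dx in(-.004,0,.004):
  u=f(cyl(.017,b,b+.032)+[e[0]+dx,e[1],0]);print(dx,u.min(0),u.max(0))
print(f([[.631,-.2435,.066],[.631,-.2435,.058],[.631,-.2435,.024]]))
E
```

```text
top origin 367 173
side origin 321 140
[ 0.63114116 -0.24315704  0.12035299]
-0.004 [569.97901714 -14.19294111] [665.23319178 104.96037249]
0 [560.10630307 -16.27549843] [655.1233517  102.73125772]
0.004 [550.2542086  -18.35273535] [645.03447636 100.50760326]
[[601.66612794 195.75303937]
 [600.90270977 214.09024319]
 [597.70068888 290.72129838]]
```

View pics/c4.png

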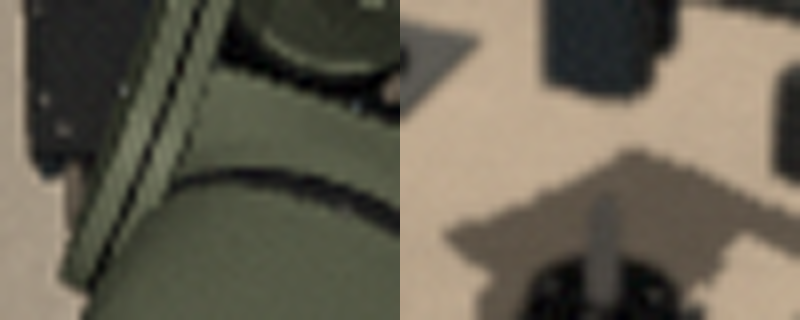

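Call:
{"fn": "drive_tool", "kwargs": {
  "targets": [
    [25, [-1, -1, -20], 0],
    [25, [0, 0, -20], 0],
    [25, [0, 0, -10], 0],
    [25, [0, 0, -5], 0],
    [25, [0, 0, 0], 0]
  ]
}}

```text
clock: 16.58
ee_pos: [0.631, -0.2453, 0.0657]
ee_rot: [0.0, 1.0, -0.001, 0.0]
wrist_force: [0.1, -0.9, -0.4]
width: 0.37
grip_force: 25.0
```

Call:
{"fn": "drive_tool", "kwargs": {
  "targets": [
    [25, [0, 0, -4], 0],
    [25, [0, 0, -4], 0],
    [25, [0, 0, 0], 0]
  ]
}}

```text
clock: 16.95
ee_pos: [0.6307, -0.2453, 0.0571]
ee_rot: [-0.0, 1.0, -0.001, -0.0]
wrist_force: [0.7, 0.6, -0.3]
width: 0.366
grip_force: 25.0
```

Call:
{"fn": "drive_tool", "kwargs": {
  "targets": [
    [25, [0, 0, -10], 0],
    [25, [0, 0, -8], 0],
    [25, [0, 0, -5], 0],
    [25, [0, 0, 0], 0]
  ]
}}

```text
clock: 17.45
ee_pos: [0.6306, -0.2452, 0.0337]
ee_rot: [-0.0, 1.0, -0.001, -0.001]
wrist_force: [0.1, -0.1, -0.6]
width: 0.371
grip_force: 25.0
```

Call:
{"fn": "drive_tool", "kwargs": {
  "targets": [
    [25, [0, 0, -2], 0],
    [25, [0, 0, -1], 0],
    [25, [0, 0, 0], 0]
  ]
}}

```text
clock: 17.82
ee_pos: [0.631, -0.2453, 0.0316]
ee_rot: [0.0, 1.0, -0.001, 0.0]
wrist_force: [0.7, 0.3, -2.2]
width: 0.374
grip_force: 25.0
```

Call:
{"fn": "drive_tool", "kwargs": {
  "targets": [
    [25, [0, 0, -1], 0],
    [25, [0, 0, 0], 0]
  ]
}}

```text
clock: 18.08
ee_pos: [0.6309, -0.2453, 0.0304]
ee_rot: [0.0, 1.0, -0.001, -0.0]
wrist_force: [0.3, 0.7, -0.6]
width: 0.369
grip_force: 25.0
```

Call:
{"fn": "drive_tool", "kwargs": {
  "targets": [
    [25, [0, 0, -0.7], 0],
    [25, [0, 0, 0], 0]
  ]
}}

```text
clock: 18.32
ee_pos: [0.6309, -0.2453, 0.0298]
ee_rot: [0.0, 1.0, -0.001, -0.0]
wrist_force: [0.4, -0.1, -1.3]
width: 0.367
grip_force: 25.0
```

Call:
{"fn": "drive_tool", "kwargs": {
  "targets": [
    [25, [0, 0, -0.5], 0],
    [25, [0, 0, 0], 0]
  ]
}}

```text
clock: 18.58
ee_pos: [0.6309, -0.2454, 0.0296]
ee_rot: [0.0, 1.0, -0.001, 0.0]
wrist_force: [-1.9, 0.7, 0.6]
width: 0.367
grip_force: 25.0
```

Call:
{"fn": "drive_tool", "kwargs": {
  "targets": [
    [25, [0, 0, -0.5], 0],
    [25, [0, 0, 0], 0]
  ]
}}

```text
clock: 18.82
ee_pos: [0.631, -0.2454, 0.0296]
ee_rot: [0.0, 1.0, -0.001, 0.0]
wrist_force: [-2.2, 1.4, 5.1]
width: 0.372
grip_force: 25.0
```

Call:
{"fn": "drive_tool", "kwargs": {
  "targets": [
    [60, [0, 0, 0], 0],
    [60, [0, 0, 0], 0],
    [60, [0, 0, 0], 0],
    [60, [0, 0, 30], 0],
    [60, [0, 0, 45], 0]
  ]
}}

```text
clock: 19.45
ee_pos: [0.6299, -0.2449, 0.1026]
ee_rot: [-0.001, 1.0, -0.001, -0.002]
wrist_force: [0.1, 0.4, -0.4]
width: 0.657
grip_force: 0.0
```

Call:
{"fn": "drive_tool", "kwargs": {
  "targets": [
    [91, [0, 0, 15], 0],
    [91, [-14, 45, 0], 2],
    [91, [-14, 45, 0], 2],
    [91, [-14, 45, 0], 2],
    [91, [-14, 45, 0], 2]
  ]
}}

```text
clock: 20.08
ee_pos: [0.5738, -0.064, 0.1177]
ee_rot: [-0.0, 0.998, 0.069, -0.001]
wrist_force: [0.6, 1.3, 0.8]
width: 0.996
grip_force: 0.0
```

Call:
{"fn": "drive_tool", "kwargs": {
  "targets": [
    [91, [-14, 45, 0], 2],
    [91, [-14, 45, 0], 0],
    [91, [-14, 45, 0], 0],
    [91, [-14, 45, 0], 0],
    [91, [-14, 45, 0], 0]
  ]
}}

```text
clock: 20.7
ee_pos: [0.5038, 0.1609, 0.1179]
ee_rot: [0.0, 0.996, 0.086, -0.001]
wrist_force: [0.1, -0.3, -0.5]
width: 1.001
grip_force: 0.0
```

Call:
{"fn": "drive_tool", "kwargs": {
  "targets": [
    [91, [0, 0, 0], 0],
    [91, [0, 0, 0], 0]
  ]
}}

```text
clock: 20.95
ee_pos: [0.5047, 0.1593, 0.1182]
ee_rot: [0.0, 0.996, 0.087, -0.0]
wrist_force: [-0.2, 0.0, 0.6]
width: 0.998
grip_force: 0.0
```

```bash
python3 - <<'E'
from crop import *
crop([.631,-.243,.04],'c5.png')
locate([get_image('top'),get_image('side')],'stage_plate_mid',G['stage_plate_mid'])
print(sense()['ee_pos'])
E
```

```text
top origin 365 176
side origin 321 152
   stage_plate_mid area 682.0 720 score 0.79 [0.4791 0.2309]
stage_plate_mid [0.4791 0.2309] [ 0.01 -0.03]
[0.50519178 0.15880486 0.11869768]
```

View pics/c5.png

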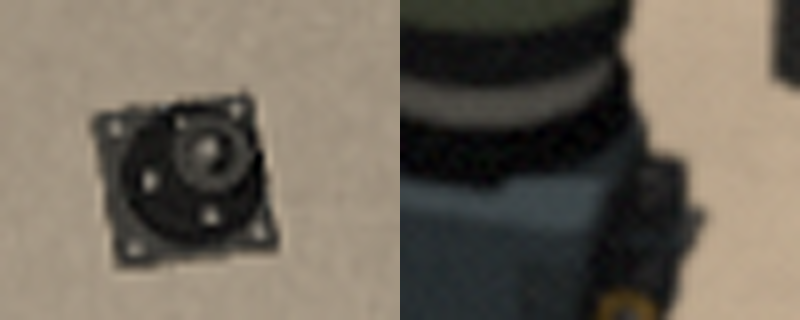

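Call:
{"fn": "drive_tool", "kwargs": {
  "targets": [
    [91, [-13, 36, 0], 0],
    [91, [-13, 36, 0], 0],
    [91, [0, 0, -35], 0],
    [91, [0, 0, -35], 0],
    [91, [0, 0, 0], 0]
  ]
}}

```text
clock: 21.88
ee_pos: [0.4771, 0.2305, 0.0467]
ee_rot: [0.001, 0.996, 0.086, -0.003]
wrist_force: [-0.4, -0.0, -0.1]
width: 0.998
grip_force: 0.0
```

```bash
python3 - <<'E'
from crop import *
crop([.4785,.231,.02],'c6.png')
e=sense()['ee_pos'];print(e)
p=get_image('side');o=np.round(proj(p,[[.4785,.231,.02]])[0])-[25,20]
for y in(5,10,15): print(np.round((proj(p,box(.03,0,.014,np.radians(y))+[.4785,.231,0])-o)*8+[400,0]).tolist())
E
```

```text
top origin 224 222
side origin 301 274
[0.47966158 0.2315804  0.04946887]
[[459.0, 258.0], [667.0, 317.0], [737.0, 164.0], [537.0, 110.0], [458.0, 222.0], [669.0, 281.0], [739.0, 129.0], [537.0, 75.0]]
[[465.0, 267.0], [680.0, 312.0], [730.0, 155.0], [525.0, 114.0], [464.0, 231.0], [681.0, 276.0], [732.0, 120.0], [525.0, 79.0]]
[[472.0, 275.0], [691.0, 306.0], [723.0, 147.0], [514.0, 119.0], [471.0, 240.0], [692.0, 271.0], [725.0, 112.0], [514.0, 84.0]]
```

View pics/c6.png

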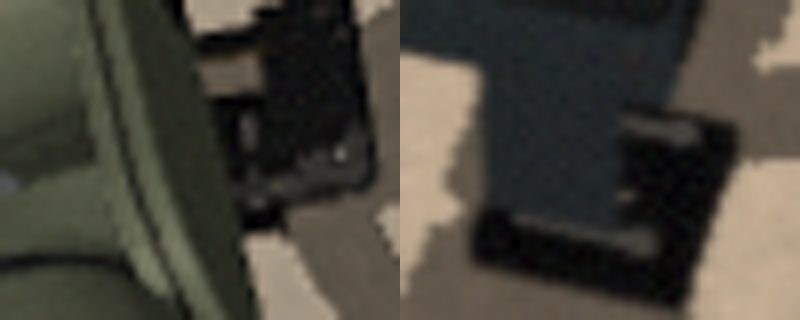

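Call:
{"fn": "drive_tool", "kwargs": {
  "targets": [
    [91, [-2, 0, -20], 0],
    [91, [0, 0, -16], 0],
    [91, [0, 0, -8], 0],
    [91, [0, 0, 0], 0],
    [91, [0, 0, 0], 0]
  ]
}}

```text
clock: 22.65
ee_pos: [0.4777, 0.2319, 0.0057]
ee_rot: [-0.0, 0.996, 0.086, 0.001]
wrist_force: [0.3, -0.3, 0.2]
width: 0.995
grip_force: 0.0
```

Call:
{"fn": "drive_tool", "kwargs": {
  "targets": [
    [91, [-1, 0, -2], 0],
    [50, [0, 0, 0], 0],
    [50, [0, 0, 0], 0],
    [50, [0, 0, 0], 0],
    [50, [0, 0, 0], 0]
  ]
}}

```text
clock: 23.28
ee_pos: [0.4759, 0.2317, 0.0028]
ee_rot: [0.0, 0.996, 0.086, 0.0]
wrist_force: [-0.1, 0.3, 0.1]
width: 0.659
grip_force: 25.0
```

Call:
{"fn": "drive_tool", "kwargs": {
  "targets": [
    [50, [0, 0, 0], 0],
    [50, [0, 0, 15], 0],
    [50, [0, 0, 35], 0],
    [50, [0, 0, 40], 0],
    [50, [0, 0, 30], 0]
  ]
}}

```text
clock: 23.9
ee_pos: [0.4764, 0.2319, 0.1255]
ee_rot: [-0.0, 0.996, 0.086, 0.001]
wrist_force: [0.2, 1.0, -0.9]
width: 0.658
grip_force: 25.0
```

Call:
{"fn": "drive_tool", "kwargs": {
  "targets": [
    [50, [15, -45, 0], 0],
    [50, [15, -45, 0], 0],
    [50, [15, -45, 0], 0],
    [50, [15, -45, 0], 0],
    [50, [15, -45, 0], 0]
  ]
}}

```text
clock: 24.52
ee_pos: [0.5514, 0.0052, 0.1239]
ee_rot: [0.0, 0.996, 0.086, 0.001]
wrist_force: [0.3, 0.2, -1.5]
width: 0.656
grip_force: 25.0
```

Call:
{"fn": "drive_tool", "kwargs": {
  "targets": [
    [50, [15, -45, 0], 0],
    [50, [15, -45, 0], 0],
    [50, [15, -45, 0], 0],
    [50, [15, -45, 0], 0],
    [50, [0, 0, 0], 0]
  ]
}}

```text
clock: 25.15
ee_pos: [0.6117, -0.1765, 0.1234]
ee_rot: [0.001, 0.996, 0.085, 0.001]
wrist_force: [-0.3, 0.5, -0.9]
width: 0.657
grip_force: 25.0
```

Call:
{"fn": "drive_tool", "kwargs": {
  "targets": [
    [50, [0, 0, 0], 0]
  ]
}}

```text
clock: 25.28
ee_pos: [0.6105, -0.173, 0.1231]
ee_rot: [-0.0, 0.996, 0.086, -0.0]
wrist_force: [0.5, 1.0, -1.3]
width: 0.659
grip_force: 25.0
```

Call:
{"fn": "drive_tool", "kwargs": {
  "targets": [
    [50, [10, -36, 0], 0],
    [50, [10, -35, 0], 0],
    [50, [0, 0, 0], 0],
    [50, [0, 0, 0], 0]
  ]
}}

```text
clock: 25.78
ee_pos: [0.6305, -0.2427, 0.1229]
ee_rot: [-0.001, 0.996, 0.087, -0.0]
wrist_force: [0.2, 0.7, -0.6]
width: 0.657
grip_force: 25.0
```

```bash
python3 - <<'E'
from crop import *
crop([.631,-.243,.09],'c7.png')
e=sense()['ee_pos'];print(e)
p=get_image('side');o=np.round(proj(p,[[.631,-.243,.09]])[0])-[25,20]
f=lambda X:np.round((proj(p,X)-o)*8+[400,0])
b=e[2]-.0028
print(f(box(.03,b,b+.014,np.radians(10))+[e[0],e[1],0]).tolist())
print(f([[.631,-.2445,.066],[.631,-.2445,.056]]))
E
```

```text
top origin 367 172
side origin 321 138
[ 0.63060453 -0.2426728   0.12300708]
[[509.0, 111.0], [670.0, 132.0], [702.0, 61.0], [547.0, 41.0], [510.0, 77.0], [672.0, 98.0], [704.0, 27.0], [548.0, 7.0]]
[[603. 211.]
 [602. 233.]]
```

View pics/c7.png

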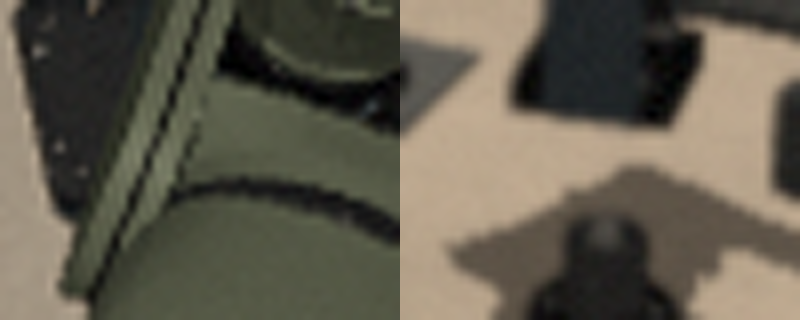

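Call:
{"fn": "drive_tool", "kwargs": {
  "targets": [
    [50, [0, -2, -20], 0],
    [50, [0, 0, -16], 0],
    [50, [0, 0, -10], 0],
    [50, [0, 0, -4], 0],
    [50, [0, 0, 0], 0]
  ]
}}

```text
clock: 26.55
ee_pos: [0.631, -0.2463, 0.0727]
ee_rot: [0.0, 0.996, 0.086, -0.0]
wrist_force: [0.0, 0.1, -1.3]
width: 0.662
grip_force: 25.0
```

Call:
{"fn": "drive_tool", "kwargs": {
  "targets": [
    [50, [0, 0, -4], 0],
    [50, [0, 0, -3], 0],
    [50, [0, 0, 0], 0]
  ]
}}

```text
clock: 26.92
ee_pos: [0.6307, -0.2463, 0.0655]
ee_rot: [-0.0, 0.996, 0.086, -0.0]
wrist_force: [-0.4, 0.9, -0.3]
width: 0.657
grip_force: 25.0
```

Call:
{"fn": "drive_tool", "kwargs": {
  "targets": [
    [50, [0, 1, -2], 0],
    [50, [0, 0, -2], 0],
    [50, [0, 0, -1], 0],
    [50, [0, 0, 0], 0]
  ]
}}

```text
clock: 27.42
ee_pos: [0.6309, -0.2453, 0.0606]
ee_rot: [0.0, 0.996, 0.086, -0.0]
wrist_force: [0.7, 0.3, -1.3]
width: 0.664
grip_force: 25.0
```

Call:
{"fn": "drive_tool", "kwargs": {
  "targets": [
    [50, [0, 0, -0.8], 0],
    [50, [0, 0, 0], 0]
  ]
}}

```text
clock: 27.68
ee_pos: [0.6309, -0.2454, 0.0599]
ee_rot: [0.0, 0.996, 0.086, -0.0]
wrist_force: [-0.1, 0.1, -0.8]
width: 0.653
grip_force: 25.0
```

Call:
{"fn": "drive_tool", "kwargs": {
  "targets": [
    [50, [0, 0, -0.6], 0],
    [50, [0, 0, 0], 0]
  ]
}}

```text
clock: 27.92
ee_pos: [0.6309, -0.2454, 0.0594]
ee_rot: [0.0, 0.996, 0.086, -0.0]
wrist_force: [0.0, 0.2, -1.3]
width: 0.664
grip_force: 25.0
```

Call:
{"fn": "drive_tool", "kwargs": {
  "targets": [
    [50, [0, 0, -0.6], 0],
    [50, [0, 0, 0], 0]
  ]
}}

```text
clock: 28.18
ee_pos: [0.631, -0.2454, 0.0588]
ee_rot: [0.0, 0.996, 0.086, 0.0]
wrist_force: [-0.8, -0.6, -0.4]
width: 0.661
grip_force: 25.0
```

Call:
{"fn": "drive_tool", "kwargs": {
  "targets": [
    [50, [0, 0, -0.5], 0],
    [50, [0, 0, 0], 0]
  ]
}}

```text
clock: 28.42
ee_pos: [0.631, -0.2454, 0.0588]
ee_rot: [0.0, 0.996, 0.086, 0.0]
wrist_force: [-0.4, 0.6, 3.4]
width: 0.659
grip_force: 25.0
```

Call:
{"fn": "drive_tool", "kwargs": {
  "targets": [
    [75, [0, 0, 0], 0],
    [75, [0, 0, 0], 0],
    [75, [0, 0, 0], 0],
    [75, [0, 0, 30], 0],
    [75, [0, 0, 50], 0]
  ]
}}

```text
clock: 29.05
ee_pos: [0.6296, -0.2449, 0.1368]
ee_rot: [-0.001, 0.996, 0.086, -0.002]
wrist_force: [0.6, -0.7, -0.6]
width: 0.821
grip_force: 0.0
```

Call:
{"fn": "drive_tool", "kwargs": {
  "targets": [
    [75, [0, 0, 0], 0],
    [75, [-2, 48, 0], -2],
    [75, [-2, 48, 0], -2],
    [75, [-2, 48, 0], -2],
    [75, [-2, 48, 0], -2]
  ]
}}

```text
clock: 29.68
ee_pos: [0.6222, -0.0519, 0.1372]
ee_rot: [-0.0, 1.0, 0.016, -0.001]
wrist_force: [-0.0, -0.3, -0.3]
width: 0.823
grip_force: 0.0
```

Call:
{"fn": "drive_tool", "kwargs": {
  "targets": [
    [75, [-2, 48, 0], -2],
    [75, [-2, 48, 0], 0],
    [75, [-2, 48, 0], 0],
    [75, [-2, 48, 0], 0],
    [75, [0, 0, 0], 0]
  ]
}}

```text
clock: 30.3
ee_pos: [0.6141, 0.1417, 0.1372]
ee_rot: [-0.0, 1.0, 0.001, -0.001]
wrist_force: [0.3, -1.2, -0.3]
width: 0.82
grip_force: 0.0
```

```bash
python3 - <<'E'
from crop import *
crop([.631,-.243,.05],'c8.png')
locate([get_image('top'),get_image('side')],'lens_mid',G['lens_mid'])
print(sense()['ee_pos'])
E
```

```text
top origin 365 175
side origin 321 149
   lens_mid area 459.0 524 score 0.8 [0.6124 0.2314]
lens_mid [0.6124 0.2314] [ 0.   -0.01]
[0.61495142 0.13730056 0.13806465]
```

View pics/c8.png

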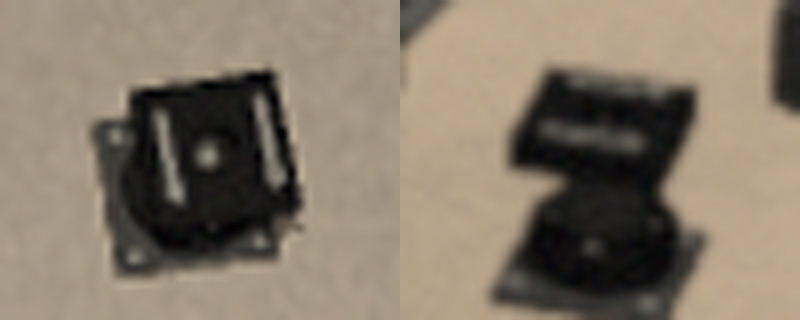

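The plate lies flat on the stack, with the post tip showing in its hole at (208,155) in the top crop. Now the lens.

Call:
{"fn": "drive_tool", "kwargs": {
  "targets": [
    [75, [-1, 48, 0], 0],
    [75, [-1, 47, 0], 0],
    [75, [0, 0, -30], 0],
    [75, [0, 0, 0], 0],
    [75, [0, 0, 0], 0]
  ]
}}

```text
clock: 31.22
ee_pos: [0.6135, 0.2327, 0.109]
ee_rot: [-0.0, 1.0, -0.001, 0.0]
wrist_force: [-0.3, -0.3, 0.4]
width: 0.825
grip_force: 0.0
```

Call:
{"fn": "drive_tool", "kwargs": {
  "targets": [
    [75, [-1, 0, -30], 0],
    [75, [0, 0, -30], 0],
    [75, [0, 0, -28], 0],
    [75, [0, 0, 0], 0],
    [30, [0, 0, 0], 0]
  ]
}}

```text
clock: 31.85
ee_pos: [0.6134, 0.2336, 0.0221]
ee_rot: [-0.0, 1.0, -0.001, 0.001]
wrist_force: [-0.1, -0.5, 0.7]
width: 0.745
grip_force: 0.0
```

Call:
{"fn": "drive_tool", "kwargs": {
  "targets": [
    [30, [0, 0, 0], 0],
    [30, [0, 0, 0], 0],
    [30, [0, 0, 0], 0],
    [30, [0, 0, 0], 0],
    [30, [0, 0, 0], 0]
  ]
}}

```text
clock: 32.48
ee_pos: [0.6122, 0.2335, 0.021]
ee_rot: [0.0, 1.0, -0.001, 0.0]
wrist_force: [-1.2, -2.1, 5.0]
width: 0.435
grip_force: 25.0
```

Call:
{"fn": "drive_tool", "kwargs": {
  "targets": [
    [30, [0, 0, 15], 0],
    [30, [0, 0, 35], 0],
    [30, [0, 0, 35], 0],
    [30, [0, 0, 0], 0],
    [30, [-15, -45, 0], 0]
  ]
}}

```text
clock: 33.1
ee_pos: [0.5972, 0.1904, 0.1044]
ee_rot: [-0.0, 1.0, 0.001, 0.0]
wrist_force: [-0.4, -0.8, -1.5]
width: 0.429
grip_force: 25.0
```

Call:
{"fn": "drive_tool", "kwargs": {
  "targets": [
    [30, [-15, -45, 0], 0],
    [30, [-15, -45, 0], 0],
    [30, [-15, -45, 0], 0],
    [30, [-15, -45, 0], 0],
    [30, [-15, -45, 0], 0]
  ]
}}

```text
clock: 33.72
ee_pos: [0.5203, -0.0374, 0.1039]
ee_rot: [-0.0, 1.0, -0.001, -0.001]
wrist_force: [0.5, -1.1, -2.3]
width: 0.434
grip_force: 25.0
```

Call:
{"fn": "drive_tool", "kwargs": {
  "targets": [
    [30, [-15, -45, 0], 0],
    [30, [-15, -45, 0], 0],
    [30, [-15, -45, 0], 0],
    [30, [0, 0, 0], 0],
    [30, [0, 0, 0], 0]
  ]
}}

```text
clock: 34.35
ee_pos: [0.4764, -0.1707, 0.1044]
ee_rot: [-0.001, 1.0, -0.001, -0.001]
wrist_force: [-0.1, 0.9, -1.7]
width: 0.435
grip_force: 25.0
```

Call:
{"fn": "drive_tool", "kwargs": {
  "targets": [
    [30, [-8, -33, 0], 0],
    [30, [-8, -32, 0], 0],
    [30, [0, 0, -25], 0],
    [30, [0, 0, -20], 0],
    [30, [0, 0, 0], 0]
  ]
}}

```text
clock: 34.98
ee_pos: [0.4602, -0.2344, 0.0586]
ee_rot: [-0.001, 1.0, 0.0, -0.002]
wrist_force: [-0.1, -0.2, -1.7]
width: 0.43
grip_force: 25.0
```

```bash
python3 - <<'E'
from crop import *
crop([.4605,-.236,.03],'c9.png')
e=sense()['ee_pos'];print(e)
p=get_image('side');o=np.round(proj(p,[[.4605,-.236,.03]])[0])-[25,20]
f=lambda X:((proj(p,X)-o)*8+[400,0])
b=e[2]-.021
u=f(cyl(.02,b,b+.06)+[e[0],e[1],0]);print('lens',u.min(0),u.max(0))
for y in(-.231,-.236,-.241):
  u=f(cyl(.03,0,.014)+[.4605,y,0]);print('seat',y,u.min(0),u.max(0))
u=f(cyl(.03,0,.014)+[.4655,-.236,0]);print('seat x+5',u.min(0),u.max(0))
E
```

```text
top origin 364 226
side origin 373 169
[ 0.46158828 -0.23554111  0.06045687]
lens [546.13256929 -33.56245433] [673.97067825 165.38303443]
seat -0.231 [508.388806   157.70924229] [674.38974773 278.00240419]
seat -0.236 [512.59914804 151.3379791 ] [678.15336899 271.06892914]
seat -0.241 [516.78471719 145.00327671] [681.89430824 264.17621822]
seat x+5 [499.88833064 148.25018492] [665.1222844  267.73320495]
```

View pics/c9.png

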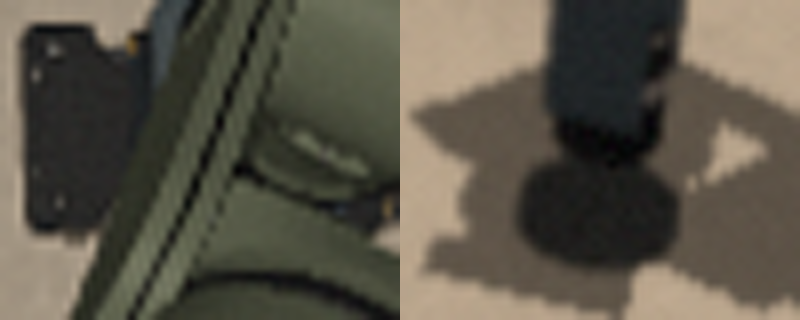

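Call:
{"fn": "drive_tool", "kwargs": {
  "targets": [
    [30, [-1.5, -2, -12], 0],
    [30, [0, 0, -6], 0],
    [30, [0, 0, -5], 0],
    [30, [0, 0, -4], 0],
    [30, [0, 0, 0], 0]
  ]
}}

```text
clock: 35.75
ee_pos: [0.4593, -0.2383, 0.0329]
ee_rot: [-0.0, 1.0, -0.001, -0.0]
wrist_force: [-0.9, 0.5, -2.4]
width: 0.434
grip_force: 25.0
```

Call:
{"fn": "drive_tool", "kwargs": {
  "targets": [
    [30, [0, 0, -2], 0],
    [30, [0, 0, -2], 0],
    [30, [0, 0, 0], 0]
  ]
}}

```text
clock: 36.12
ee_pos: [0.4593, -0.2383, 0.0292]
ee_rot: [-0.0, 1.0, -0.001, -0.0]
wrist_force: [0.2, -0.4, -1.9]
width: 0.432
grip_force: 25.0
```

Call:
{"fn": "drive_tool", "kwargs": {
  "targets": [
    [30, [0, 0, -1], 0],
    [30, [0, 0, 0], 0]
  ]
}}

```text
clock: 36.38
ee_pos: [0.4594, -0.2383, 0.0283]
ee_rot: [0.0, 1.0, -0.001, -0.0]
wrist_force: [0.9, 0.2, -1.5]
width: 0.434
grip_force: 25.0
```

Call:
{"fn": "drive_tool", "kwargs": {
  "targets": [
    [30, [0, 0, -0.7], 0],
    [30, [0, 0, 0], 0]
  ]
}}

```text
clock: 36.62
ee_pos: [0.4594, -0.2383, 0.0275]
ee_rot: [0.0, 1.0, -0.001, -0.0]
wrist_force: [-0.2, -1.1, -1.4]
width: 0.434
grip_force: 25.0
```

Call:
{"fn": "drive_tool", "kwargs": {
  "targets": [
    [30, [0, 0, -0.6], 0],
    [30, [0, 0, 0], 0]
  ]
}}

```text
clock: 36.88
ee_pos: [0.4595, -0.2384, 0.027]
ee_rot: [0.0, 1.0, -0.001, 0.0]
wrist_force: [0.2, 0.9, -1.0]
width: 0.432
grip_force: 25.0
```

Call:
{"fn": "drive_tool", "kwargs": {
  "targets": [
    [30, [0, 0, -0.5], 0],
    [30, [0, 0, 0], 0]
  ]
}}

```text
clock: 37.12
ee_pos: [0.4595, -0.2384, 0.027]
ee_rot: [0.0, 1.0, -0.001, 0.0]
wrist_force: [-1.3, 1.0, 5.1]
width: 0.43
grip_force: 25.0
```

Rested. I release it and back off upward and clear.

Call:
{"fn": "drive_tool", "kwargs": {
  "targets": [
    [70, [0, 0, 0], 0],
    [70, [0, 0, 0], 0],
    [70, [0, 0, 0], 0],
    [70, [0, 0, 30], 0],
    [70, [0, 0, 45], 0]
  ]
}}

```text
clock: 37.75
ee_pos: [0.4585, -0.2378, 0.101]
ee_rot: [-0.001, 1.0, -0.001, -0.002]
wrist_force: [0.4, 0.0, 0.3]
width: 0.766
grip_force: 0.0
```

Call:
{"fn": "drive_tool", "kwargs": {
  "targets": [
    [70, [0, 0, 45], 0],
    [70, [0, 45, 10], 0],
    [70, [0, 45, 0], 0],
    [70, [0, 45, 0], 0],
    [70, [0, 45, 0], 0]
  ]
}}

```text
clock: 38.38
ee_pos: [0.4593, -0.057, 0.1565]
ee_rot: [0.0, 1.0, -0.001, 0.0]
wrist_force: [0.5, -0.5, 0.6]
width: 0.769
grip_force: 0.0
```

Call:
{"fn": "drive_tool", "kwargs": {
  "targets": [
    [70, [0, 0, 0], 0],
    [70, [0, 0, 0], 0]
  ]
}}

```text
clock: 38.62
ee_pos: [0.4595, -0.0587, 0.1565]
ee_rot: [0.0, 1.0, -0.0, 0.0]
wrist_force: [0.3, -1.0, 0.1]
width: 0.764
grip_force: 0.0
```

```bash
python3 - <<'E'
from crop import *
crop([.54,-.23,.03],'c10.png',w=60,h=48)
E
```

```text
top origin 326 175
side origin 312 136
```

View pics/c10.png

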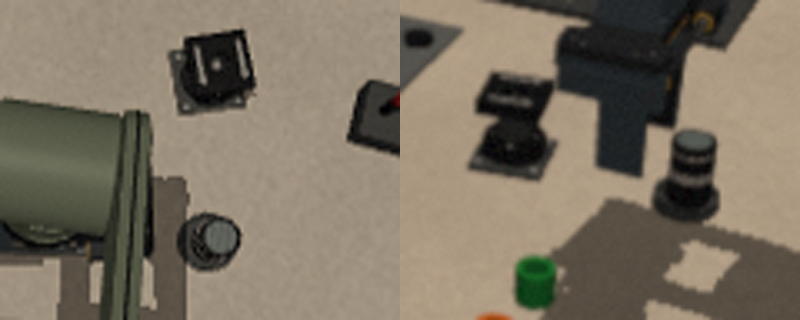

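The stack stands flat at (515,125) in the side crop, and the lens stands upright in its seat at (690,180). I'm handing it in.

```bash
python3 -c "
from bench import *
print(finish_job())"
```

```text
the job is handed in; nothing more can be done
None
```

The job is handed in: the flange, sleeve and stage plate are on the post in that order, and the lens barrel stands upright in its seat. I lowered each part until it rested before letting go, and never touched the bottle, screwdriver, pen block or look-alikes. The robot clock read about 39 s, and the hand-in gave no verdict.

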